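Lock up a cutting die in the press bed

TASK

Lay the loose oblong die lengthways on the bed between the guide rails and push it up flush against the die that is bolted at the bed's far end. Only then wind the handwheel clockwise until the jaw bears firmly on the die's other end, driving the jaw by the wheel and not by pushing on it, and let go. Leave the round die and the other things on the table where they are.

Things in the scene. Friction and masses are not known exactly. Their poses are not given: they have to be found in the camera images.
- bed: grey lock-up bed fixed to the table, plate 310 (x) x 100 (y) x 12 high; origin under its centre, on the table; x runs from handwheel to bolted die. Bolted die: plywood, 60 x 50 x 30 high, two steel chevrons on top, x = 85 to 145, end stop behind. Two guide rails along x, 4 high above the plate, 8 wide, 58 apart inside, x = -30 to 140. Gearbox 70 x 70, top 66 above the table, at x = -110. All in mm
- seat (a point): point on the bed plate's top (12 mm above the table), midway between the rails, at the foot of the bolted die's face that looks at the jaw; axes as the bed's. A die flush against the bolted one has its origin 35 mm from here towards -x.
- die: loose cutting die: plywood oblong block 70 (x) x 50 (y) x 30 mm high, about 0.15 kg, raised blunt steel outline like a shield, 2.5 mm high on top; origin at the centre of its underside, z up. Lies flat on the table to one side of the bed, the round die to the other; which is where varies. May be laid either way round.
- jaw: steel jaw block 25 (x) x 50 (y) x 30 mm high, slides along the bed's x between the rails, on a rack that comes out of the gearbox. The body's origin coincides with the bed's origin when the jaw is fully open and moves with it towards +x by 6.4 mm per radian of the handwheel.
- jaw_face (a point): foot of the jaw's face that looks at the dies, on the level of the bed plate's top; axes as the bed's
- handwheel (a joint): handwheel angle, rad; 0 = jaw fully open (its face 125 mm from the bolted die), grows clockwise seen from above and moves the jaw 6.4 mm per rad (40 mm a turn) towards the dies. Starts at 0 to 3.1. Stiff (about 3 N at the crank), stays where left, hard end at 11.7; when the jaw meets a die backed by the bolted one, the crank suddenly goes hard.
- wheel_axis (a point): point on the handwheel's upright axis, 110 mm above the table, at the crank's grip height; axes as the bed's. The wheel is a level dark steel rim 102 mm across with three spokes, its top 84 mm above the table (hub 86 mm).
- crank_grip (a point): middle of the grip of the handwheel's upright crank: black knob 19 mm in diameter that spins freely on its pin, from 84 to 126 mm above the table, 45 mm from the wheel's axis; this point is 110 mm above the table.
- round_die: plywood disc 60 mm across and 30 mm high with a raised steel ring on top, bystander; origin under its centre
- tape_dispenser: red tape dispenser 60 (x) x 150 (y) x 96 mm high, bystander; origin under its centre
- drink_bottle: clear drink bottle, 64 mm across and 190 mm high, bystander; origin under its centre
- marker: black marker pen lying down, 138 (x) x 16 x 14 mm, bystander; origin under its middle
Not all that is in view belongs to the job. Leave any orange or yellow look-alike of the die alone.

How it is judged:
On the way:
1. the loose die lies in the bed, flush against the bolted die, the jaw still clear of it by 5 mm or more (x of die in the frame of seat between -0.0375 and -0.03 m and y of die in the frame of seat between -0.006 and 0.006 m and z of die in the frame of seat between -0.003 and 0.003 m and angle between die's own z axis and vertical below 0.06 rad and angle between the x axis of die and the x axis of bed, either way round below 0.05 rad and x of jaw_face in the frame of seat below -0.075 m and contact force between jaw and die below 0.5 N), for 0.2 s.
At the end, for the whole second after the job is handed in: the loose die rests flat on the bed plate along the bed (within 3 degrees, within 6 mm of the middle between the rails), flush against the bolted die (gap under 2.5 mm), the jaw bears on its other end with more than 2 N, and wheel and die are still (x of die in the frame of seat between -0.0375 and -0.03 m and y of die in the frame of seat between -0.006 and 0.006 m and z of die in the frame of seat between -0.003 and 0.003 m and angle between die's own z axis and vertical below 0.06 rad and angle between the x axis of die and the x axis of bed, either way round below 0.05 rad and contact force between jaw and die above 2 N and linear speed of die below 0.01 m/s and velocity of joint handwheel between -0.05 and 0.05 rad/s); the robot touches nothing.
It fails at once if a bystander (round die, tape dispenser, bottle, marker) moved by more than 20 mm (distance of any of round_die, tape_dispenser, drink_bottle, marker from where it was at the start of the episode above 0.02 m).
It fails at once if the robot pushes on the jaw itself with more than 10 N (contact force between any of the fingers, the arm and jaw above 10 N).
It also fails if it takes over 72 s, if anything falls off the work surface, if the arm or the gripper's body presses on something with over 40 N, if the wrist force passes 120 N, or if a joint passes its speed limit or range.

ROBOT

A 6-joint arm with a two-finger parallel gripper is mounted at the origin on the work surface. World frame = base frame: x ahead of the robot, y to its left, z up, the work surface at z = 0. Lengths are in m, angles in rad, forces in N, time in s.
With the tool pointing down it reaches from about 0.4 to 0.825 m from the base axis. Payload 7 kg.
Tool frame: the origin (TCP) lies at the centre of the arm's flange, where the gripper is bolted on; the fingertips stand 178 mm ahead of it and the grasp point (between the pads) lies 159 mm ahead of it (arm.tip_reach is the distance from the TCP to the fingertips, in m); z points along the fingers, y is the direction in which the jaws open and shut (so a half turn about z gives the same grasp; the last joint's range is limited). The gripper opens to 88 mm and grips with 3 to 60 N. Pads are 19 mm wide; open, the fingers measure 130 mm over their backs; the gripper's body (78 mm by 193 mm) begins 47 mm behind the grasp point.
Start: joints at [1.552, 0.359, 0.012, 0, -1.224, -0.288], TCP at [0.204, 0.643, 0.405] pointing down, gripper open.
Joint ranges: [-3.07, 3.07], [-1.43, 2.12], [-1.02, 1.25], [-3.03, 1.67], [-3.05, -0], [-3.03, 3.03]. Speed limits (rad/s): [2.39, 2.39, 3.01, 3.14, 3.14, 3.14].

INTERFACE

Orientations are given as [roll, pitch, yaw] about the fixed x, y, z axes, in that order (R = Rz(yaw) Ry(pitch) Rx(roll)).
In Python, from station import arm gives the robot as it stands.
- The arm moves only by the shell command python3 -m inch 'ROWS' [OPENING] [FORCE]. ROWS is JSON, a list that holds one entry, the list of rows, each a list of 6 numbers: the shift along the world's x, y, z in units of 200 mm (1.0 is 200 mm), then the turn, a rotation vector about the world's x, y, z in units of 180 degrees (1.0 is 180 degrees). A call has 1 to 8 rows; each row is the pose to reach, as a shift and turn from the pose commanded when the call began, turning the shorter way round; what a row does not reach only later rows make up. A row lasts 1/8 s, in which the tool goes at most 62.5 mm and 10.7 degrees, less where a joint would pass 70% of its speed; a pose out of reach is approached as far as the arm can. A call with a number of a shift or a turn outside -1 to 1 is refused whole. A call with a gripper value outside its range is refused whole. OPENING is the finger opening in mm, from 0 to 87.6, set as the call begins (- or left out, the last holds). The fingers move at their own pace and stop on an object; FORCE is the grip in N (left out, the last holds). Time passes only in rows, so rows that repeat a pose let the fingers close. It gives the time, the measured TCP pose, the force and the opening at its end, in the units of the state.
- arm.get_state(): the state, without advancing time (a new reading comes with each control period).
- arm.grab_frame(name): name is "scene" or "top" or "wrist"; returns the picture (480x640x3 uint8, blue, green, red); there is no depth.
- arm.camera_params(name): a dict with "vertical_fov" (degrees; the focal length in pixels is half the picture's height over the tangent of half this angle, whatever the lens; pixels are square), "cx", "cy" (the principal point, pixels), "pose" (4x4, takes a point from camera to world coordinates). Camera axes: x right, y down, z forward; pixel columns grow to the right and rows downward; lengths in m; the calibration is good to about 2 mm. A picture is of the moment at which its call begins: read the wrist's pose just before it. camera_params takes no time and is no camera call; for the wrist camera it gives the pose at the moment of the call.
- arm.job_done(): hands the job in, once; it reports no verdict.
Trained networks look in the newest picture that a camera, given by its name, has taken for a name from the list of things; names that differ only in an ending like _2 or _b are one class to them, and where a whole thing is asked for, a point or a joint stands for the part that bears it (a point fixed in the world has none). Each returns a list of dicts, best first, with "score" (0 to 1); they miss things now and then, are a little off and sometimes report something else, mostly with a low value. They report only what shows in the picture. A call takes as long as a camera call. They do not tell look-alikes from the thing itself.
- arm.search_frame(target, camera): "box" ([left, top, right, bottom] in pixels, round what is visible of it).
- arm.regions_of(target, camera): "region" (480x640 bool, what is visible of it) and "box" ([left, top, right, bottom] in pixels, round what is visible of it).
The state is a dict: "t": time; "q": joint angles; "qd": joint speeds; "joint_efforts": joint torques, N m; "eef_pos": TCP position; "ee_rot": TCP orientation; "force": force on the tool from outside, world axes, zero at the start; "moment": the same for the moment, N m; "width": finger opening in m.
Only numpy, scipy, OpenCV 4.12 (cv2) and the standard library are available. Lean on these libraries where they do the work, as an engineer would, in place of code of your own. Each camera call takes 0.05 s, during which the arm holds its last target.

## Working session

There is one attempt and no reset: what is moved stays moved. The work goes in short steps, Python scripts to look and compute and a shell command to move; the robot and the scene stay as the last step left them, time stands still between calls to the robot, and variables do not carry over. Pictures are saved under pics/ and viewed, and the job is handed in when it is done.

```bash
mkdir -p pics; ls; python3 - <<'E'
from station import arm
import cv2
print(arm.get_state())
for n in ("scene","top","wrist"):
    im=arm.grab_frame(n); cv2.imwrite(f"pics/{n}0.png",im)
    p=arm.camera_params(n); print(n,p)
E
```

```text
pics
{'t': 0.0, 'q': array([ 1.55211809e+00,  3.59401035e-01,  1.10378464e-02, -3.39442044e-04,
       -1.22410285e+00, -2.88106771e-01]), 'qd': array([ 0.00027925, -0.00041797,  0.00093327,  0.00025683,  0.00248768,
        0.00208717]), 'joint_efforts': array([ 6.83572307e-04, -5.82715702e+01,  2.93057334e+01,  6.99730799e+00,
        7.06884879e-03, -1.45002259e-04]), 'eef_pos': array([0.2037866 , 0.6432937 , 0.40370607]), 'ee_rot': array([ 3.13990109e+00, -1.68531129e-04, -3.06900472e-01]), 'force': array([0.36604934, 0.18207198, 0.54448719]), 'moment': array([-0.02625451,  0.05575795, -0.00077344]), 'width': 0.08757828435387574}
scene {'vertical_fov': 57.99727795573929, 'cx': 318.86564959737495, 'cy': 234.35380436262597, 'pose': array([[ 0.80019231,  0.45378309, -0.39213923,  0.95291609],
       [ 0.59971786, -0.61146821,  0.51618322, -0.56810098],
       [-0.00554546, -0.64821874, -0.76143398,  0.85368796],
       [ 0.        ,  0.        ,  0.        ,  1.        ]])}
top {'vertical_fov': 49.985686013295535, 'cx': 328.89273576052807, 'cy': 239.31324451383378, 'pose': array([[-0.00585668, -0.99227042,  0.12395607,  0.4072748 ],
       [-0.99966542,  0.00893275,  0.02427459, -0.07165654],
       [-0.02519422, -0.12377243, -0.99199074,  1.20657268],
       [ 0.        ,  0.        ,  0.        ,  1.        ]])}
wrist {'vertical_fov': 60.3915658850676, 'cx': 318.5200178108557, 'cy': 236.14748301209738, 'pose': array([[-3.01511337e-01, -9.23210974e-01, -2.38269616e-01,
         2.67300099e-01],
       [-9.53462302e-01,  2.92139625e-01,  7.45927476e-02,
         6.23099206e-01],
       [ 7.43153325e-04,  2.49671656e-01, -9.68330270e-01,
         3.82400558e-01],
       [ 0.00000000e+00,  0.00000000e+00,  0.00000000e+00,
         1.00000000e+00]])}
```

View pics/scene0.png

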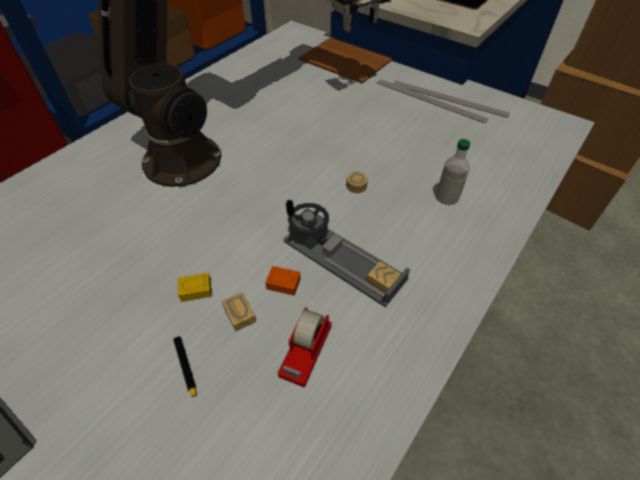

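View pics/top0.png

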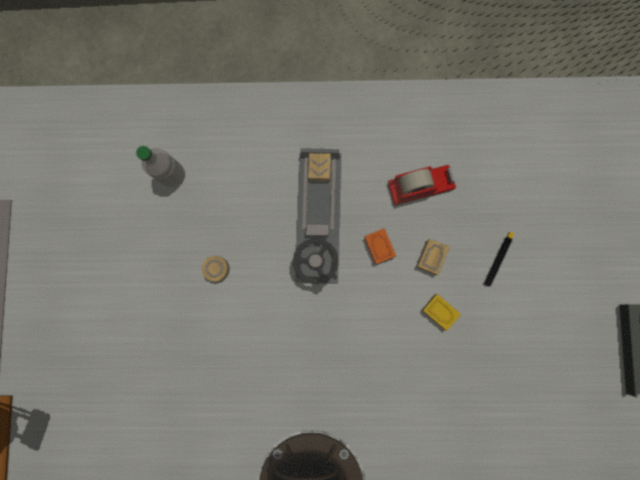

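Candidates for the die in the top picture are orange (379,246), plywood (433,256) and yellow (441,311). The plywood one at (433,256) fits, because the coloured ones are the look-alikes. I'll confirm it in a crop and measure.

```bash
cat > h.py <<'E'
from station import arm
import cv2, numpy as np
def K(p): 
    f=240/np.tan(np.radians(p['vertical_fov']/2)); return f,p['cx'],p['cy']
def toplane(p,uv,z):
    f,cx,cy=K(p); uv=np.atleast_2d(np.asarray(uv,float))
    d=np.c_[(uv[:,0]-cx)/f,(uv[:,1]-cy)/f,np.ones(len(uv))]@p['pose'][:3,:3].T
    o=p['pose'][:3,3]; return o+d*((z-o[2])/d[:,2])[:,None]
def proj(p,X):
    f,cx,cy=K(p); X=np.atleast_2d(X); c=(X-p['pose'][:3,3])@p['pose'][:3,:3]
    return np.c_[f*c[:,0]/c[:,2]+cx,f*c[:,1]/c[:,2]+cy]
E
python3 - <<'E'
from h import *
im=arm.grab_frame("top"); p=arm.camera_params("top")
cv2.imwrite("pics/c1.png",np.hstack([cv2.resize(im[225:335,360:470],(400,400),interpolation=cv2.INTER_CUBIC),cv2.resize(im[140:300,270:370],(375,400*600//400),interpolation=cv2.INTER_CUBIC)[:400]]))
cv2.imwrite("pics/c2.png",cv2.resize(im[140:295,265:365],(500,775//1)[0:2],interpolation=cv2.INTER_CUBIC)[:600] if 0 else cv2.resize(im[140:290,260:375],(460,600),interpolation=cv2.INTER_CUBIC))
for t in ("die","bed","jaw","handwheel","crank_grip","round_die","tape_dispenser","drink_bottle","marker"):
    for r in arm.regions_of(t,"top"):
        m=r['region'].astype(np.uint8); c=cv2.minAreaRect(cv2.findNonZero(m)) if m.any() else None
        print(t,round(r['score'],2),np.round(r['box']),c, m.sum())
E
```

```text
die 0.93 [416. 238. 446. 279.] ((432.0051574707031, 257.1134033203125), (24.06370735168457, 32.084938049316406), 23.96249008178711) 749
die 0.93 [363. 229. 394. 266.] ((379.3448486328125, 245.86204528808594), (30.45403480529785, 22.654830932617188), 68.19859313964844) 680
die 0.86 [422. 294. 459. 332.] ((440.5058898925781, 312.07647705078125), (32.97343063354492, 23.32002830505371), 40.60129928588867) 755
bed 0.57 [296. 148. 344. 281.] ((318.05914306640625, 215.6505584716797), (46.19840621948242, 135.3267059326172), 3.674499750137329) 5759
bed 0.32 [294. 241. 340. 282.] ((314.6000061035156, 260.8000183105469), (44.72135925292969, 43.826934814453125), 26.56505012512207) 889
jaw 0.78 [305. 227. 331. 237.] ((317.0, 231.0), (14.0, 22.0), 90.0) 289
handwheel 0.87 [292. 242. 338. 280.] ((314.5, 260.5), (45.0, 45.0), 90.0) 1051
handwheel 0.57 [136. 148. 183. 184.] ((159.40541076660156, 165.43243408203125), (54.403892517089844, 28.596920013427734), 35.53767776489258) 1244
crank_grip 0.57 [319. 274. 326. 284.] ((323.0, 278.5), (7.0, 8.0), 90.0) 58
round_die 0.91 [202. 258. 228. 284.] ((214.9117889404297, 268.85296630859375), (27.406526565551758, 24.496097564697266), 14.03624439239502) 561
tape_dispenser 0.88 [388. 164. 453. 204.] ((420.7799987792969, 183.54000854492188), (29.22844696044922, 65.10479736328125), 74.93151092529297) 1762
tape_dispenser 0.58 [294. 241. 341. 277.] ((314.5, 260.0), (44.0, 45.0), 90.0) 950
drink_bottle 0.55 [135. 146. 185. 189.] ((159.51220703125, 165.10977172851562), (56.53490447998047, 29.204496383666992), 38.65980529785156) 1316
marker 0.96 [483. 238. 512. 286.] ((497.8925476074219, 260.4490966796875), (7.705554962158203, 53.701053619384766), 25.34617805480957) 366
marker 0.71 [302. 225. 327. 240.] ((316.4862060546875, 230.73448181152344), (21.49226188659668, 12.68395709991455), 3.3664605617523193) 267
```

View pics/c1.png

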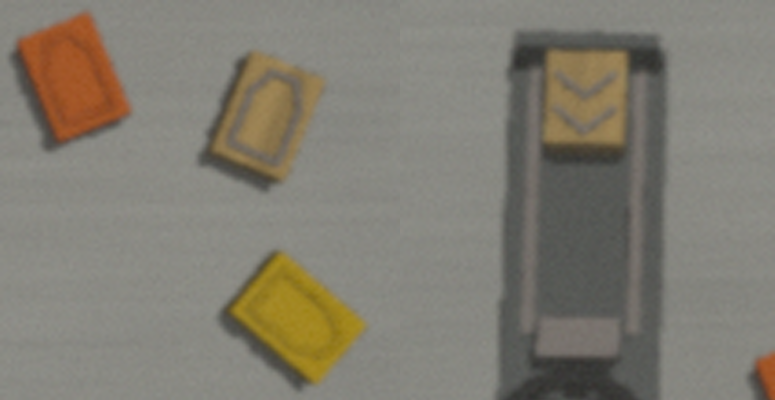

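View pics/c2.png

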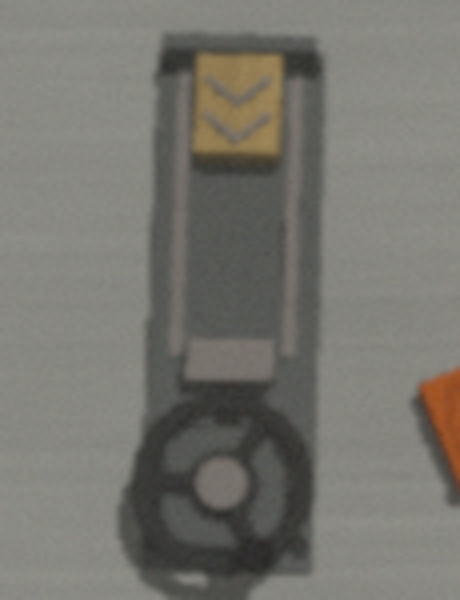

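The crop confirms the plywood die with the steel shield outline at top picture (433,256). Its long axis is tilted and the point faces away from the robot. The jaw sits near (317,231), and the crank knob is probably around (323,278). Next, coarse world positions.

```bash
python3 - <<'E'
from h import *
p=arm.camera_params("top")
def s(n,uv,z): print(n,np.round(toplane(p,uv,z),4).tolist())
s("die top c",[433.5,255.5],.031)
s("die long axis pts",[[427,271],[440,243]],.03)
s("bolted top corners",[[308.5,153.5],[330,153.5],[330,180],[308.5,180]],.042)
s("rails ends L/R near",[[304.5,228],[332.5,228]],.016)
s("bed plate edges",[[302,151],[337,151]],.016)
s("jaw top near/far",[[317,225.5],[317,234]],.042)
s("hub",[315.5,260.5],.086)
s("crank?",[[323,278]],.126)
s("round",[215,268],.03); s("tape",[421,183],.03); s("marker",[498,260],.01); s("bottle",[167,175],.0)
s("orange",[379,246],.03); s("yellow",[441,311],.03)
E
```

```text
die top c [[0.5148, -0.2814, 0.031]]
die long axis pts [[0.4796, -0.2657, 0.03], [0.5435, -0.2972, 0.03]]
bolted top corners [[0.7548, 0.0032, 0.042], [0.7541, -0.0469, 0.042], [0.691, -0.0465, 0.042], [0.6916, 0.0033, 0.042]]
rails ends L/R near [[0.5832, 0.0144, 0.016], [0.5826, -0.0511, 0.016]]
bed plate edges [[0.7689, 0.0204, 0.016], [0.7678, -0.0631, 0.016]]
jaw top near/far [[0.5849, -0.0161, 0.042], [0.5653, -0.0161, 0.042]]
hub [[0.5009, -0.0147, 0.086]]
crank? [[0.4607, -0.0324, 0.126]]
round [[0.4901, 0.2196, 0.03]]
tape [[0.6843, -0.2578, 0.03]]
marker [[0.5051, -0.4332, 0.01]]
bottle [[0.7184, 0.3488, 0.0]]
orange [[0.5378, -0.1578, 0.03]]
yellow [[0.3893, -0.2945, 0.03]]
```

```bash
python3 -m inch '[[[0.3,-0.3,0,0,0,0],[0.6,-0.6,0,0,0,0],[0.9,-0.9,0,0,0,0],[1.0,-1.0,0,0,0,0]]]'
python3 -m inch '[[[0.1,-0.3,0,0,0,0],[0.2,-0.6,0,0,0,0],[0.3,-0.9,0,0,0,0],[0.35,-1.0,0,0,0,0]]]'
python3 -m inch '[[[0,-0.3,0,0,0,0],[0.1,-0.6,0,0,0,0],[0.15,-0.9,0,0,0,0],[0.2,-1.0,0,0,0,0]]]'
python3 -m inch '[[[0,-0.3,0,0,0,0],[0,-0.6,0,0,0,0],[0,-0.9,0,0,0,0],[0,-1.0,0,0,0,0]]]'
python3 - <<'E'
from h import *
print(arm.get_state()['eef_pos'],arm.get_state()['ee_rot'])
p=arm.camera_params("wrist");im=arm.grab_frame("wrist"); cv2.imwrite("pics/w1.png",im)
import pickle; pickle.dump((p,im),open("w1.pkl","wb"))
E
```

```text
t: 1.15
eef_pos: [0.3817, 0.4651, 0.405]
ee_rot: [-3.141, -0.0, -0.306]
force: [0.9, 0.8, 0.6]
width: 0.0877
t: 1.65
eef_pos: [0.4509, 0.2637, 0.4052]
ee_rot: [-3.141, -0.0, -0.309]
force: [0.5, -0.1, -0.0]
width: 0.0874
t: 2.15
eef_pos: [0.4904, 0.0638, 0.4051]
ee_rot: [-3.141, -0.0, -0.309]
force: [-0.0, 0.9, -0.6]
width: 0.0878
t: 2.65
eef_pos: [0.4901, -0.1361, 0.4048]
ee_rot: [3.141, -0.0, -0.31]
force: [0.4, 0.8, 0.3]
width: 0.0876
[ 0.49011773 -0.13605049  0.40480196] [ 3.14145425e+00 -1.90482900e-04 -3.09660850e-01]
```

View pics/w1.png

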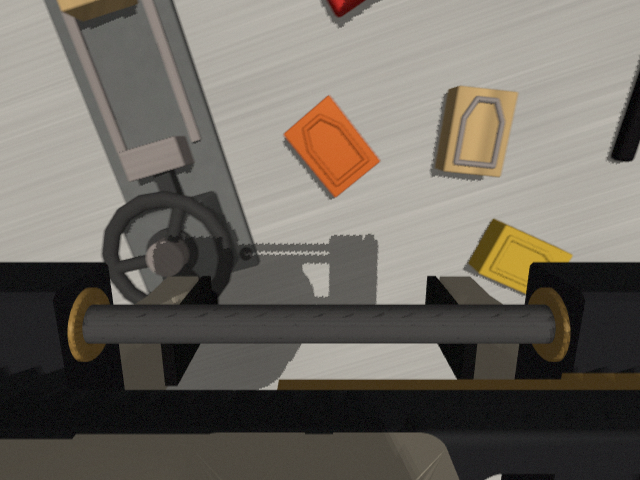

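The wrist view shows the plywood die around (480,131), the bed with rails, the jaw at (155,158) and the wheel hub at (165,258). Enlarging for corners.

```bash
python3 - <<'E'
from h import *
import pickle; p,im=pickle.load(open("w1.pkl","rb"))
a=cv2.resize(im[75:190,425:530],None,fx=5,fy=5,interpolation=cv2.INTER_CUBIC)
cv2.imwrite("pics/w1die.png",a)
m=(cv2.inRange(cv2.cvtColor(im,cv2.COLOR_BGR2HSV),(8,60,120),(28,150,255)))
m[:, :425]=0;m[:, 530:]=0;m[:75]=0;m[190:]=0
# model fit of the box silhouette: die pose (x,y,yaw)
from scipy.optimize import minimize
def poly(v):
    c,s=np.cos(v[2]),np.sin(v[2]);P=[]
    for z in (0,.03):
        for a,b in ((-.035,-.025),(.035,-.025),(.035,.025),(-.035,.025)):P.append((v[0]+c*a-s*b,v[1]+s*a+c*b,z))
    return cv2.convexHull(proj(p,np.array(P)).astype(np.float32))
g=cv2.cvtColor(im,cv2.COLOR_BGR2HSV)
full=((g[...,1]>55)&(g[...,0]<32)).astype(np.uint8); full[:, :425]=0;full[:, 530:]=0;full[:75]=0;full[190:]=0
full=cv2.morphologyEx(full,cv2.MORPH_CLOSE,np.ones((9,9)))
def cost(v):
    t=np.zeros_like(full); cv2.fillPoly(t,[np.round(poly(v)*16).astype(np.int32)],1,shift=4); return float((t!=full).sum())
best=min((minimize(cost,(.515,-.281,y),method='Nelder-Mead',options=dict(initial_simplex=[(.515,-.281,y),(.523,-.281,y),(.515,-.273,y),(.515,-.281,y+.1)])) for y in (-.55,-.45,-.4)),key=lambda r:r.fun)
print(best.x,best.fun,full.sum(),np.degrees(best.x[2]))
cv2.polylines(im,[np.int32(poly(best.x))],1,(0,0,255),1)
cv2.imwrite("pics/w1fit.png",cv2.resize(im[75:190,425:530],None,fx=5,fy=5,interpolation=cv2.INTER_NEAREST))
E
```

```text
[ 0.51095873 -0.28358917 -0.40993592] 273.0 5927 -23.48759825751746
```

View pics/w1fit.png

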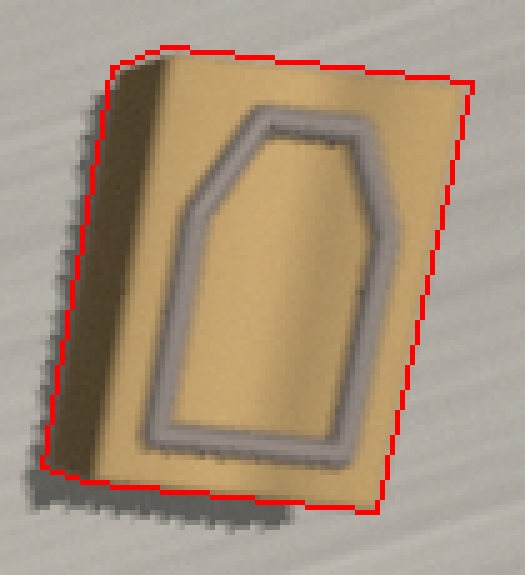

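```bash
python3 -m inch '[[[0.05,-0.3,0,0,0,-0.016],[0.1,-0.6,0,0,0,-0.032],[0.105,-0.737,-0.2,0,0,-0.032],[0.105,-0.737,-0.5,0,0,-0.032],[0.105,-0.737,-0.8,0,0,-0.032],[0.105,-0.737,-0.8,0,0,-0.032]]]' 68
python3 - <<'E'
from h import *
print(arm.get_state()['eef_pos'],arm.get_state()['ee_rot'],arm.get_state()['width'])
im=arm.grab_frame("wrist"); cv2.imwrite("pics/w2.png",im)
E
```

```text
t: 3.45
eef_pos: [0.5098, -0.2802, 0.2407]
ee_rot: [3.14, 0.009, -0.408]
force: [-0.1, -0.3, 0.4]
width: 0.0679
[ 0.50984203 -0.2801692   0.24070302] [ 3.1400112   0.00909119 -0.40797159] 0.06791002292636937
```

View pics/w2.png

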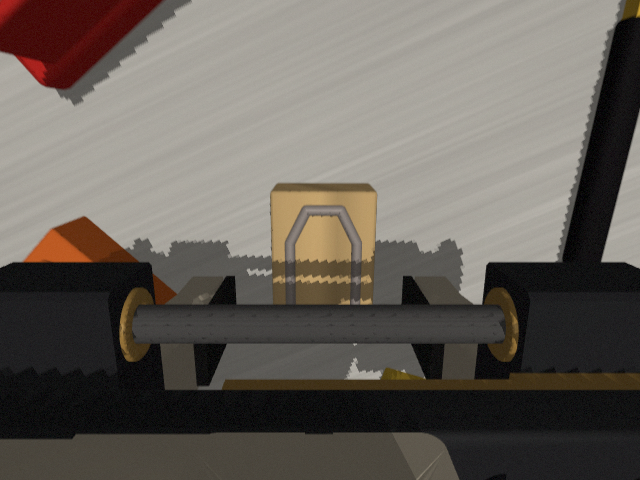

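```bash
python3 -m inch '[[[0,0,-0.15,0,0,0],[0,0,-0.29,0,0,0],[0,0,-0.29,0,0,0]]]' 68
python3 -m inch '[[[0,0,0,0,0,0],[0,0,0,0,0,0],[0,0,0,0,0,0],[0,0,0,0,0,0]]]' 40 25
python3 -m inch '[[[0,0,0.2,0,0,0],[0,0,0.4,0,0,0],[0,0,0.4,0,0,0]]]'
python3 - <<'E'
from h import *
im=arm.grab_frame("wrist"); cv2.imwrite("pics/w3.png",im)
E
```

```text
t: 3.88
eef_pos: [0.5125, -0.2806, 0.1881]
ee_rot: [3.142, -0.001, -0.407]
force: [-0.4, 0.1, 1.4]
width: 0.0681
t: 4.38
eef_pos: [0.5124, -0.2809, 0.1886]
ee_rot: [-3.141, -0.003, -0.407]
force: [-0.8, 0.8, 7.8]
width: 0.0496
t: 4.75
eef_pos: [0.5128, -0.281, 0.2707]
ee_rot: [-3.141, -0.007, -0.407]
force: [0.5, -0.8, -1.5]
width: 0.0498
```

View pics/w3.png

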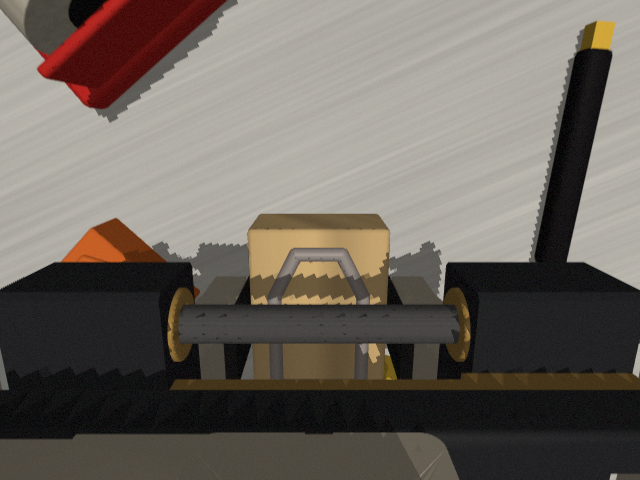

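```bash
python3 -m inch '[[[0,0,0.3,0,0,0.03],[0.1,0.3,0.5,0,0,0.06],[0.2,0.6,0.65,0,0,0.09],[0.3,0.85,0.65,0,0,0.121],[0.4,1.0,0.65,0,0,0.121],[0.4,1.0,0.65,0,0,0.121]]]'
python3 -m inch '[[[0,0.15,0,0,0,0],[0,0.3,0,0,0,0],[0,0.3,0,0,0,0],[0,0.3,0,0,0,0]]]'
python3 - <<'E'
from h import *
p=arm.camera_params("wrist");im=arm.grab_frame("wrist"); cv2.imwrite("pics/w4.png",im)
import pickle; pickle.dump((p,im),open("w4.pkl","wb"))
im=arm.grab_frame("scene"); cv2.imwrite("pics/s4.png",cv2.resize(im[150:350,200:450],None,fx=3,fy=3,interpolation=cv2.INTER_CUBIC))
E
```

```text
t: 5.55
eef_pos: [0.5926, -0.078, 0.3954]
ee_rot: [-3.141, 0.002, -0.024]
force: [-0.3, -1.0, -1.8]
width: 0.0499
t: 6.05
eef_pos: [0.5913, -0.0212, 0.396]
ee_rot: [3.141, 0.001, -0.027]
force: [0.7, -0.1, -2.0]
width: 0.0499
```

View pics/w4.png

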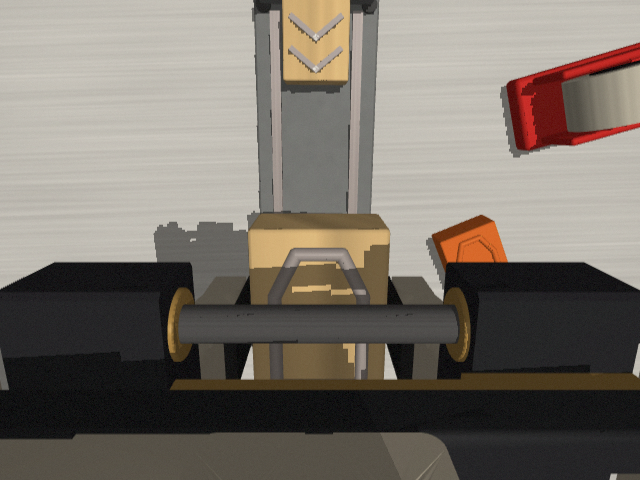

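View pics/s4.png

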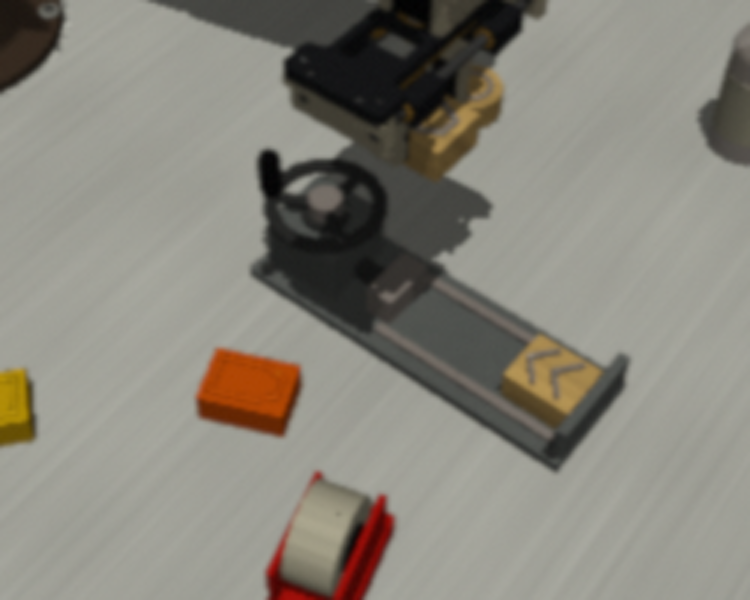

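The wrist view shows the bolted die's near top edge at about (283–349, 80) and the rails at about 277 and 354. The die is gripped squarely. The scene view shows the crank upright on the robot side of the wheel.

```bash
python3 - <<'E'
from h import *
import pickle; p,im=pickle.load(open("w4.pkl","rb"))
cv2.imwrite("pics/w4c.png",cv2.resize(im[0:225,240:400],None,fx=3.5,fy=2.66,interpolation=cv2.INTER_CUBIC))
g=im.astype(int).sum(2)
for v in (110,150,190): print(v,g[v,250:390:1].tolist())
print(g[70:100,315].tolist())
E
```

```text
110 [565, 567, 563, 564, 560, 564, 570, 265, 311, 338, 346, 349, 344, 345, 347, 352, 349, 337, 346, 333, 192, 331, 473, 468, 469, 486, 483, 474, 471, 478, 479, 262, 338, 342, 345, 343, 349, 343, 337, 344, 347, 350, 338, 341, 346, 351, 348, 354, 345, 345, 352, 350, 341, 341, 348, 351, 347, 353, 350, 351, 344, 348, 345, 343, 350, 347, 349, 352, 348, 353, 351, 347, 357, 351, 362, 358, 358, 360, 358, 354, 361, 353, 351, 353, 353, 351, 347, 356, 354, 354, 350, 345, 350, 349, 347, 344, 345, 349, 354, 355, 287, 494, 483, 472, 511, 501, 491, 482, 497, 496, 387, 360, 351, 352, 352, 351, 361, 357, 348, 355, 359, 349, 355, 326, 338, 559, 568, 568, 560, 561, 567, 563, 564, 565, 569, 569, 571, 564, 567, 570]
150 [554, 557, 554, 551, 561, 555, 560, 559, 249, 305, 348, 344, 341, 340, 341, 341, 339, 339, 342, 341, 347, 348, 322, 454, 457, 458, 475, 469, 454, 454, 450, 399, 305, 345, 353, 350, 349, 345, 350, 349, 344, 350, 343, 346, 346, 341, 343, 343, 349, 346, 344, 348, 349, 354, 350, 353, 355, 345, 351, 351, 355, 342, 349, 352, 345, 359, 349, 358, 352, 347, 349, 351, 353, 353, 349, 350, 348, 351, 
[... 465 characters left out ...]
441, 451, 374, 349, 349, 345, 347, 348, 349, 344, 347, 344, 338, 350, 350, 343, 345, 347, 353, 354, 347, 365, 354, 356, 354, 353, 357, 350, 355, 352, 352, 359, 347, 353, 348, 346, 349, 348, 350, 357, 352, 349, 350, 341, 352, 349, 353, 351, 347, 351, 350, 346, 348, 344, 345, 342, 347, 342, 350, 342, 344, 343, 351, 359, 348, 353, 347, 345, 367, 457, 466, 461, 467, 468, 452, 444, 451, 437, 347, 350, 353, 354, 346, 353, 354, 349, 349, 352, 347, 351, 318, 315, 540, 538, 538, 540, 545, 541, 539, 535, 539, 535, 532, 537, 534, 538, 535, 535, 537, 536]
[568, 570, 497, 446, 494, 496, 488, 493, 492, 447, 349, 215, 193, 220, 209, 181, 186, 180, 176, 185, 182, 254, 352, 355, 350, 353, 351, 355, 353, 352]
```

View pics/w4c.png

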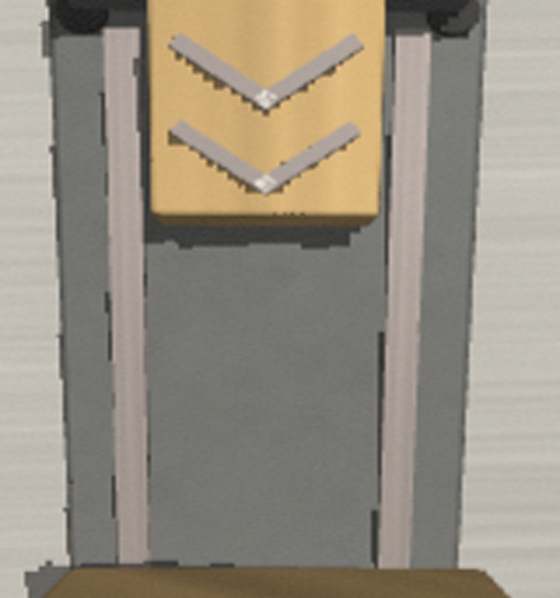

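```bash
python3 - <<'E'
from h import *
import pickle; p,im=pickle.load(open("w4.pkl","rb"))
L=toplane(p,[[271.2,110],[272.6,150],[273,190]],.016); R=toplane(p,[[360.3,110],[359.2,150],[358,190]],.016)
l=toplane(p,[[281,110],[281.8,150],[282.2,190]],.016); r=toplane(p,[[350.7,110],[349.2,150],[348.5,190]],.016)
c=(L+R)/2; ci=(l+r)/2
print("outer c",np.round(c,4),"w",np.round(L-R,4)[:,1]); print("inner c",np.round(ci,4),np.round(l-r,4)[:,1])
print("bolted near top edge",np.round(toplane(p,[[283.5,80],[316,80],[348.5,79.5]],.042),4))
# in-hand die far top edge (z?) 
s=arm.get_state();print(s['eef_pos'],s['ee_rot'])
zt=s['eef_pos'][2]-.1885+.03
print("die far top edge",np.round(toplane(p,[[249,229],[389,229]],zt),4), "bottom/front top rim v214?",np.round(toplane(p,[[258,214],[381,214]],zt-.03),4))
E
```

```text
outer c [[ 0.6734 -0.0211  0.016 ]
 [ 0.6408 -0.0203  0.016 ]
 [ 0.6066 -0.019   0.016 ]] w [0.0741 0.0737 0.0741]
inner c [[ 0.6734 -0.0212  0.016 ]
 [ 0.6408 -0.02    0.016 ]
 [ 0.6066 -0.0189  0.016 ]] [0.0579 0.0574 0.0578]
bolted near top edge [[ 0.6947  0.0026  0.042 ]
 [ 0.694  -0.0221  0.042 ]
 [ 0.6937 -0.0467  0.042 ]]
[ 0.59145991 -0.02154774  0.39629978] [ 3.14141770e+00  7.22922035e-04 -2.81659289e-02]
die far top edge [[ 0.6256  0.0015  0.2378]
 [ 0.6244 -0.0461  0.2378]] bottom/front top rim v214? [[ 0.6248  0.0028  0.2078]
 [ 0.6234 -0.0478  0.2078]]
```

```bash
python3 -m inch '[[[0.15,0,0,0,0,-0.001],[0.29,0.005,-0.2,0,0,-0.002],[0.29,0.005,-0.5,0,0,-0.002],[0.29,0.005,-0.75,0,0,-0.002],[0.29,0.005,-0.75,0,0,-0.002]]]'
python3 -m inch '[[[0,0,-0.1,0,0,0],[0,0,-0.18,0,0,0],[0,0,-0.18,0,0,0],[0,0,-0.18,0,0,0]]]'
python3 - <<'E'
from h import *
print(arm.get_state()['eef_pos'],arm.get_state()['ee_rot'],arm.get_state()['force'])
im=arm.grab_frame("wrist"); cv2.imwrite("pics/w5.png",im)
E
```

```text
t: 6.78
eef_pos: [0.6479, -0.021, 0.2424]
ee_rot: [3.14, 0.009, -0.035]
force: [-0.0, -0.5, -0.9]
width: 0.0498
t: 7.28
eef_pos: [0.6501, -0.0197, 0.212]
ee_rot: [-3.141, -0.002, -0.033]
force: [0.1, -0.9, -0.7]
width: 0.0499
[ 0.65012641 -0.01974439  0.21197947] [-3.14143713e+00 -1.59937973e-03 -3.32564129e-02] [ 0.07851323 -0.89510245 -0.68296417]
```

View pics/w5.png

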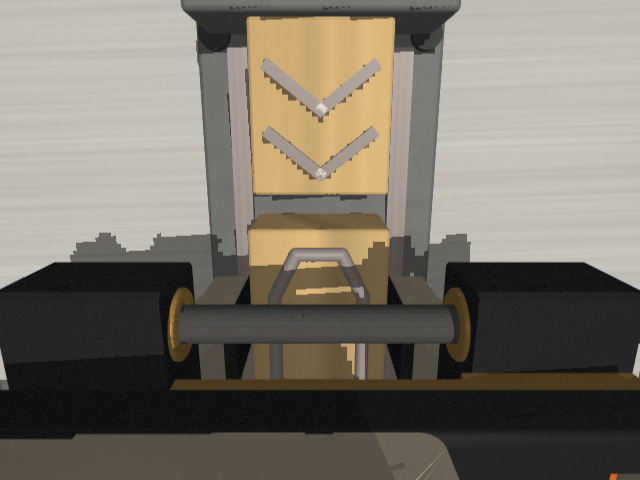

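```bash
python3 -m inch '[[[0,-0.003,-0.03,0,0,0],[0,-0.003,-0.05,0,0,0],[0,-0.003,-0.06,0,0,0],[0,-0.003,-0.06,0,0,0]]]'
```

```text
t: 7.82
eef_pos: [0.6495, -0.0203, 0.2005]
ee_rot: [3.141, -0.0, -0.033]
force: [-6.7, 1.1, 14.8]
width: 0.0499
```

```bash
python3 -m inch '[[[0.02,0,0.003,0,0,0],[0.035,0,0.003,0,0,0],[0.04,0,0.003,0,0,0]]]'; python3 -m inch '[[[0.005,0,0,0,0,0],[0.01,0,0,0,0,0]]]'
```

```text
t: 8.2
eef_pos: [0.6571, -0.0205, 0.2005]
ee_rot: [3.141, 0.001, -0.033]
force: [-8.3, 0.2, 12.8]
width: 0.0497
t: 8.45
eef_pos: [0.659, -0.0206, 0.2005]
ee_rot: [3.141, 0.001, -0.033]
force: [-7.1, 0.2, 12.8]
width: 0.0497
```

```bash
python3 -m inch '[[[0.005,0,0.002,0,0,0],[0.01,0,0.002,0,0,0]]]';python3 -m inch '[[[0.005,0,0,0,0,0],[0.01,0,0,0,0,0]]]'
```

```text
t: 8.7
eef_pos: [0.6608, -0.0205, 0.2005]
ee_rot: [3.141, 0.002, -0.033]
force: [-9.2, 1.1, 12.7]
width: 0.05
t: 8.95
eef_pos: [0.6614, -0.0205, 0.2005]
ee_rot: [3.141, 0.005, -0.034]
force: [-15.7, 2.1, 19.1]
width: 0.05
```

Contact: the force is rising and x has stalled. Releasing and lifting to look.

```bash
python3 -m inch '[[[-0.005,0,0.003,0,0,0],[-0.005,0,0.003,0,0,0],[-0.005,0,0.003,0,0,0]]]' 58
python3 -m inch '[[[0,0,0.2,0,0,0],[0,0,0.5,0,0,0],[-0.1,0,0.9,0,0,0],[-0.3,0,0.98,0,0,0],[-0.3,0,0.98,0,0,0]]]'
python3 - <<'E'
from h import *
import pickle
p=arm.camera_params("wrist");im=arm.grab_frame("wrist"); cv2.imwrite("pics/w6.png",im)
pickle.dump((p,im),open("w6.pkl","wb"))
print(arm.get_state()['eef_pos'],arm.get_state()['ee_rot'],arm.get_state()['force'])
E
```

```text
t: 9.32
eef_pos: [0.6628, -0.0203, 0.2001]
ee_rot: [3.142, -0.0, -0.033]
force: [-1.0, 0.3, -0.6]
width: 0.0579
t: 9.95
eef_pos: [0.6013, -0.0205, 0.4007]
ee_rot: [-3.14, -0.007, -0.033]
force: [0.9, -0.3, 0.3]
width: 0.0579
[ 0.60193939 -0.02034114  0.39853726] [-3.14023977 -0.0040339  -0.03318187] [ 0.14838466 -0.28831471 -0.93336862]
```

View pics/w6.png

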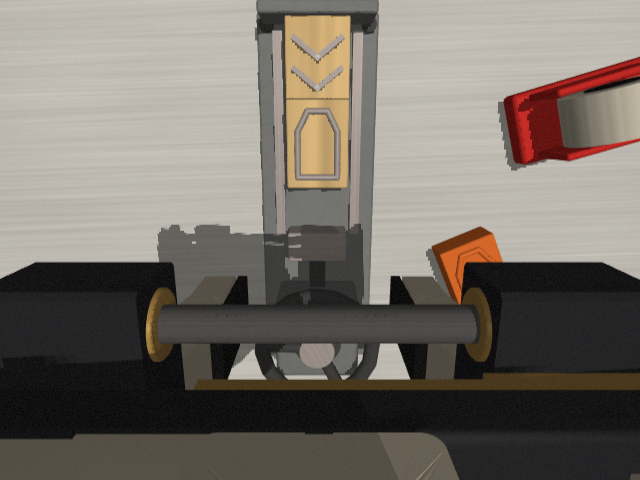

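```bash
python3 - <<'E'
from h import *
import pickle; p,im=pickle.load(open("w6.pkl","rb"))
cv2.imwrite("pics/w6c.png",cv2.resize(im[0:265,250:390],None,fx=4,fy=2.25,interpolation=cv2.INTER_CUBIC))
g=im.astype(int).sum(2); print(g[92:106,318].tolist(), g[182:194,318].tolist(),g[220:234,330].tolist())
print(np.round(toplane(p,[[318,98.5],[287,187.5],[349,187.5],[318,187.5]],.042),4)); print("jaw far top",np.round(toplane(p,[[318,226]],.042),4))
E
```

```text
[498, 493, 494, 497, 503, 474, 366, 357, 490, 499, 500, 499, 494, 504] [489, 486, 487, 492, 474, 383, 220, 248, 348, 348, 351, 342] [340, 349, 349, 358, 344, 299, 183, 187, 191, 187, 171, 189, 197, 208]
[[ 0.6939 -0.0223  0.042 ]
 [ 0.6253  0.0054  0.042 ]
 [ 0.6237 -0.0454  0.042 ]
 [ 0.6245 -0.02    0.042 ]]
jaw far top [[ 0.5922 -0.019   0.042 ]]
```

View pics/w6c.png

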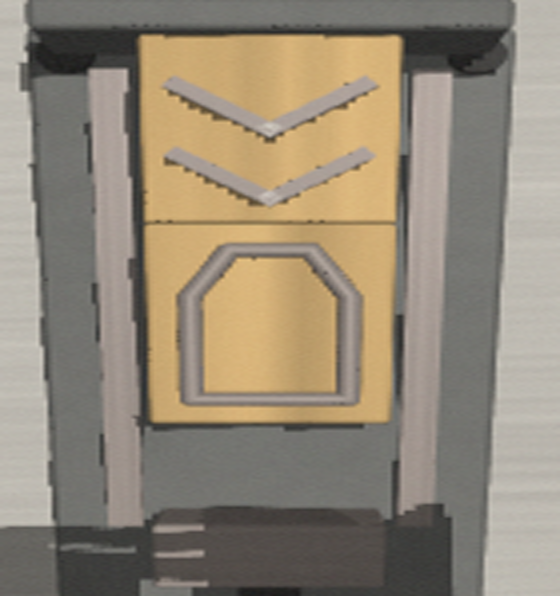

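Flush and centred: the seam is under 1 mm, the die's rear end is at x=0.6245, and the jaw face is at about 0.592, clear by about 32 mm. Now locating the crank.

```bash
python3 - <<'E'
from h import *
im0=cv2.imread("pics/scene0.png");t0=cv2.imread("pics/top0.png")
a=cv2.resize(im0[190:250,275:335],(400,400),interpolation=cv2.INTER_CUBIC);b=cv2.resize(t0[235:295,285:345],(400,400),interpolation=cv2.INTER_CUBIC)
cv2.imwrite("pics/crank.png",np.hstack([a,b]))
ps=arm.camera_params("scene");pt=arm.camera_params("top")
A=np.array([.4995,-.0153])
for d in (-180,-170,-160,-150,-140,-130):
    q=A+.045*np.array([np.cos(np.radians(d)),np.sin(np.radians(d))])
    print(d,np.round(proj(ps,[[*q,.126],[*q,.085]]),1).tolist(),np.round(proj(pt,[[*q,.126],[*q,.085]]),1).tolist())
for n,p in(("s",ps),("t",pt)):print(n,proj(p,[[*A,.086]]))
E
```

```text
-180 [[292.4, 195.7], [293.3, 207.6]] [[314.9, 281.0], [315.9, 281.8]]
-170 [[290.5, 197.6], [291.5, 209.5]] [[318.6, 280.7], [319.4, 281.5]]
-160 [[289.2, 199.8], [290.2, 211.7]] [[322.2, 279.7], [322.9, 280.5]]
-150 [[288.4, 202.1], [289.4, 214.0]] [[325.6, 278.0], [326.2, 279.0]]
-140 [[288.1, 204.5], [289.1, 216.4]] [[328.6, 275.9], [329.1, 276.9]]
-130 [[288.4, 206.9], [289.4, 218.8]] [[331.3, 273.2], [331.7, 274.3]]
s [[307.6911375  215.28356645]]
t [[315.77610489 261.1486445 ]]
```

View pics/crank.png

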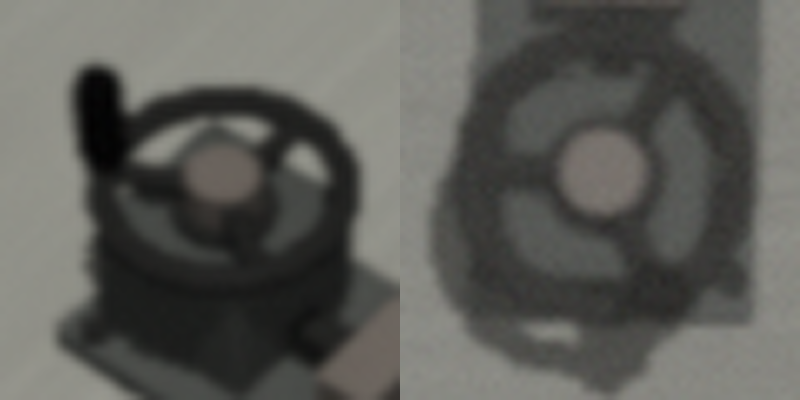

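```bash
python3 -m inch '[[[-0.3,-0.03,0,0,0,0],[-0.6,-0.06,0,0,0,0],[-0.713,-0.077,-0.1,0,0,0],[-0.713,-0.077,-0.23,0,0,0],[-0.713,-0.077,-0.23,0,0,0]]]' 55
python3 - <<'E'
from h import *
print(arm.get_state()['eef_pos'],arm.get_state()['ee_rot'])
p=arm.camera_params("wrist");im=arm.grab_frame("wrist"); cv2.imwrite("pics/w7.png",im)
print(proj(p,[[.4594,-.0357,.126],[.4594,-.0357,.09]]),proj(p,[[.4995,-.0153,.086]]))
im=arm.grab_frame("scene"); cv2.imwrite("pics/s7.png",cv2.resize(im[150:300,220:370],None,fx=4,fy=4,interpolation=cv2.INTER_CUBIC))
E
```

```text
t: 10.62
eef_pos: [0.4596, -0.0359, 0.3481]
ee_rot: [3.14, 0.005, -0.034]
force: [0.8, -0.7, 0.2]
width: 0.0552
[ 0.45960313 -0.03585172  0.34813626] [ 3.14017552  0.00460749 -0.03375277]
[[317.71473282 262.84471796]
 [317.76471314 243.68759376]] [[280.313328   176.46779658]]
```

View pics/w7.png

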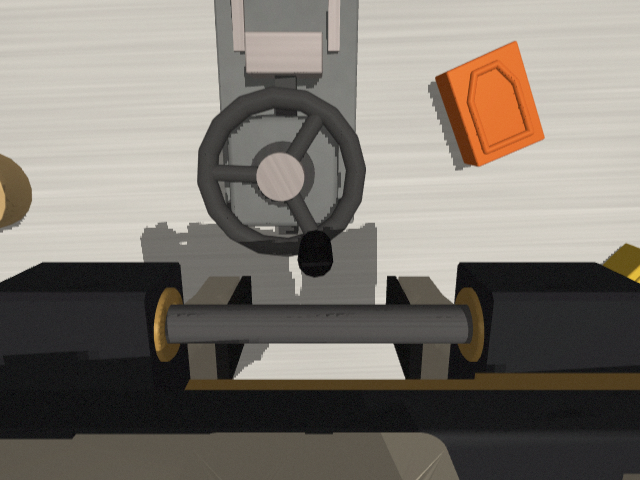

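View pics/s7.png

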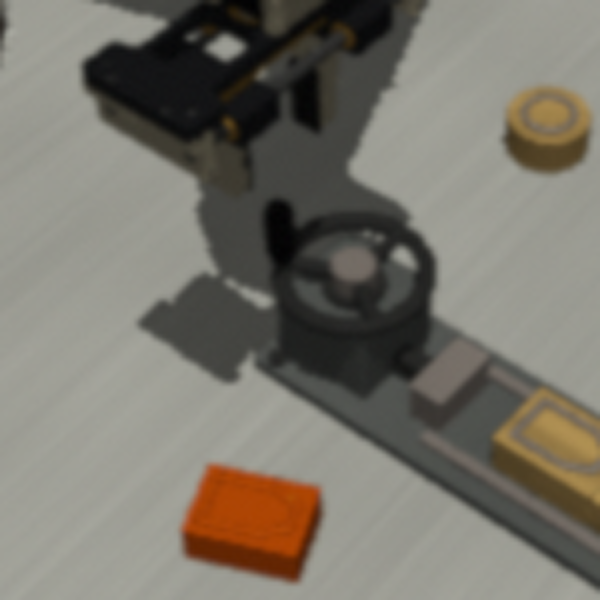

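The knob is at (316,255), between the open fingers and within about 2 px of prediction. The hub at (280,177) matches too. Descending and gripping.

```bash
python3 -m inch '[[[0,0,-0.2,0,0,0],[0,0,-0.37,0,0,0],[0,0,-0.37,0,0,0]]]'
python3 -m inch '[[[0,0.004,0,0,0,0],[0,0.004,0,0,0,0],[0,0.004,0,0,0,0],[0,0.004,0,0,0,0],[0,0.004,0,0,0,0]]]' 10 25
python3 - <<'E'
from h import *
p=arm.camera_params("wrist");im=arm.grab_frame("wrist"); cv2.imwrite("pics/w8.png",im)
s=arm.get_state();print(s['eef_pos'],s['force'],s['width'])
E
```

```text
t: 11.1
eef_pos: [0.46, -0.0358, 0.2749]
ee_rot: [3.14, 0.004, -0.034]
force: [0.8, 0.4, -0.6]
width: 0.0554
t: 11.72
eef_pos: [0.4602, -0.0348, 0.2767]
ee_rot: [-3.141, -0.001, -0.033]
force: [-0.7, 0.3, 4.4]
width: 0.0186
[ 0.46025183 -0.03483123  0.27674931] [-0.85918379  0.94443992  4.08371315] 0.01823175686597592
```

View pics/w8.png

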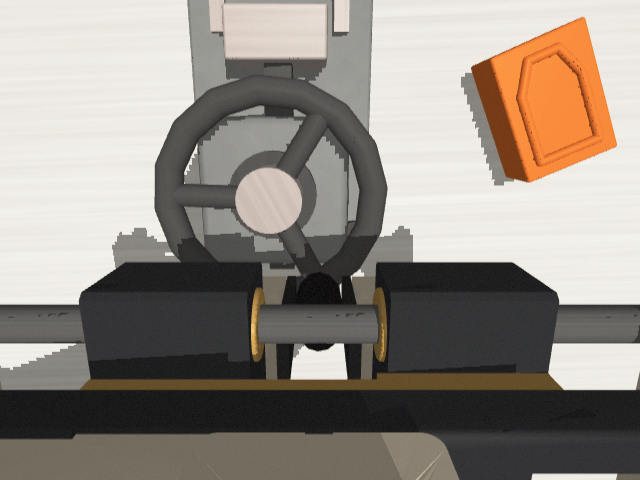

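```bash
cat > circ.py <<'E'
import sys,numpy as np
# relative rows, from angle a0 in steps st, n rows, along circle r
a0,st,n=map(float,sys.argv[1:4]); r=.045/.2
c=lambda a:r*np.array([np.cos(np.radians(a)),np.sin(np.radians(a))])
for i in range(1,int(n)+1): print(a0-st*i,np.round(c(a0-st*i)-c(a0),3).tolist())
E
python3 circ.py -153.6 15 8; python3 circ.py 86.4 15 8;python3 circ.py -33.6 10 8
```

```text
-168.6 [-0.019, 0.056]
-183.6 [-0.023, 0.114]
-198.6 [-0.012, 0.172]
-213.6 [0.014, 0.225]
-228.6 [0.053, 0.269]
-243.6 [0.101, 0.302]
-258.6 [0.157, 0.321]
-273.6 [0.216, 0.325]
71.4 [0.058, -0.011]
56.400000000000006 [0.11, -0.037]
41.400000000000006 [0.155, -0.076]
26.400000000000006 [0.187, -0.125]
11.400000000000006 [0.206, -0.18]
-3.5999999999999943 [0.21, -0.239]
-18.599999999999994 [0.199, -0.296]
-33.599999999999994 [0.173, -0.349]
-43.6 [-0.024, -0.031]
-53.6 [-0.054, -0.057]
-63.6 [-0.087, -0.077]
-73.6 [-0.124, -0.091]
-83.6 [-0.162, -0.099]
-93.6 [-0.202, -0.1]
-103.6 [-0.24, -0.094]
-113.6 [-0.277, -0.082]
```

```bash
python3 -m inch '[[[-0.019,0.056,0,0,0,0],[-0.023,0.114,0,0,0,0],[-0.012,0.172,0,0,0,0],[0.014,0.225,0,0,0,0]]]'
```

```text
t: 12.28
eef_pos: [0.4634, 0.0107, 0.2767]
ee_rot: [3.141, -0.001, -0.033]
force: [5.7, -8.0, 2.5]
width: 0.0179
```

```bash
python3 -m inch '[[[0.039,0.044,0,0,0,0],[0.087,0.077,0,0,0,0],[0.143,0.096,0,0,0,0],[0.202,0.1,0,0,0,0]]]'
python3 -m inch '[[[0.058,-0.011,0,0,0,0],[0.11,-0.037,0,0,0,0],[0.155,-0.076,0,0,0,0],[0.187,-0.125,0,0,0,0]]]'
python3 - <<'E'
from h import *
im=arm.grab_frame("top"); cv2.imwrite("pics/t9.png",cv2.resize(im[140:300,250:400],None,fx=3.7,fy=3.7,interpolation=cv2.INTER_CUBIC))
im=arm.grab_frame("scene"); cv2.imwrite("pics/s9.png",cv2.resize(im[150:320,250:450],None,fx=3.5,fy=3.5,interpolation=cv2.INTER_CUBIC))
E
```

```text
t: 12.78
eef_pos: [0.5034, 0.0303, 0.2766]
ee_rot: [3.14, 0.001, -0.033]
force: [-4.0, -6.7, 12.1]
width: 0.0185
t: 13.28
eef_pos: [0.541, 0.0057, 0.2767]
ee_rot: [-3.141, 0.0, -0.033]
force: [-4.3, 1.6, 11.7]
width: 0.0183
```

View pics/s9.png

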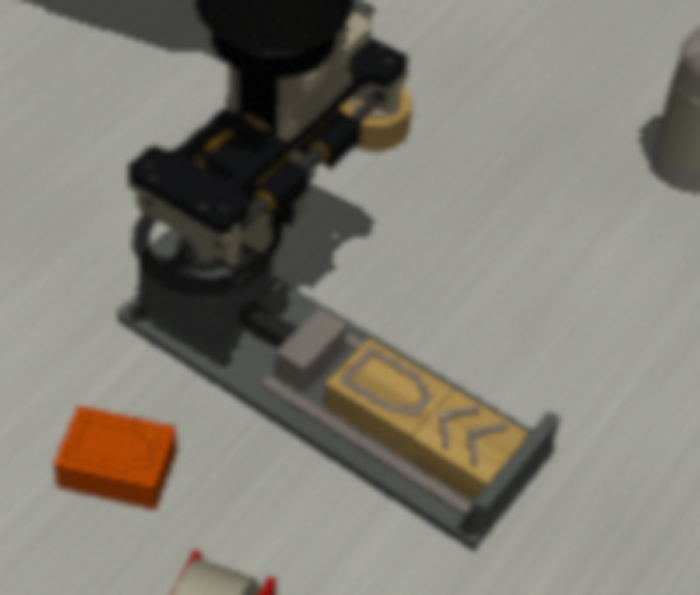

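The jaw is driven by the wheel and about 13 mm remains. The die is still flush.

```bash
python3 circ.py 26.4 15 8
python3 -m inch '[[[0.019,-0.055,0,0,0,0],[0.023,-0.114,0,0,0,0],[0.012,-0.172,0,0,0,0],[-0.014,-0.225,0,0,0,0]]]'; python3 circ.py -33.6 8 8
```

```text
11.399999999999999 [0.019, -0.056]
-3.6000000000000014 [0.023, -0.114]
-18.6 [0.012, -0.172]
-33.6 [-0.014, -0.225]
-48.6 [-0.053, -0.269]
-63.6 [-0.101, -0.302]
-78.6 [-0.157, -0.321]
-93.6 [-0.216, -0.325]
t: 13.88
eef_pos: [0.5388, -0.039, 0.2767]
ee_rot: [-3.14, -0.002, -0.033]
force: [-0.5, 5.5, 7.1]
width: 0.0182
-41.6 [-0.019, -0.025]
-49.6 [-0.042, -0.047]
-57.6 [-0.067, -0.065]
-65.6 [-0.094, -0.08]
-73.6 [-0.124, -0.091]
-81.6 [-0.155, -0.098]
-89.6 [-0.186, -0.1]
-97.6 [-0.217, -0.099]
```

```bash
python3 -m inch '[[[-0.019,-0.025,0,0,0,0],[-0.042,-0.047,0,0,0,0],[-0.067,-0.065,0,0,0,0],[-0.094,-0.08,0,0,0,0]]]'; python3 circ.py -65.6 6 8
```

```text
t: 14.38
eef_pos: [0.5195, -0.0559, 0.2767]
ee_rot: [3.142, -0.002, -0.033]
force: [3.6, -0.1, 6.0]
width: 0.0183
-71.6 [-0.022, -0.009]
-77.6 [-0.045, -0.015]
-83.6 [-0.068, -0.019]
-89.6 [-0.091, -0.02]
-95.6 [-0.115, -0.019]
-101.6 [-0.138, -0.016]
-107.6 [-0.161, -0.01]
-113.6 [-0.183, -0.001]
```

```bash
python3 -m inch '[[[-0.022,-0.009,0,0,0,0],[-0.045,-0.015,0,0,0,0]]]';python3 -m inch '[[[-0.023,-0.004,0,0,0,0],[-0.046,-0.005,0,0,0,0]]]'; python3 circ.py -89.6 6 6
```

```text
t: 14.62
eef_pos: [0.5103, -0.059, 0.2767]
ee_rot: [3.141, -0.001, -0.033]
force: [2.6, 0.2, 5.8]
width: 0.0182
t: 14.88
eef_pos: [0.501, -0.06, 0.2767]
ee_rot: [3.141, -0.001, -0.033]
force: [2.5, -0.5, 7.1]
width: 0.0177
-95.6 [-0.024, 0.001]
-101.6 [-0.047, 0.005]
-107.6 [-0.07, 0.011]
-113.6 [-0.092, 0.019]
-119.6 [-0.113, 0.029]
-125.6 [-0.133, 0.042]
```

```bash
python3 -m inch '[[[-0.012,0,0,0,0,0],[-0.024,0.001,0,0,0,0]]]';python3 -m inch '[[[-0.012,0.002,0,0,0,0],[-0.023,0.004,0,0,0,0]]]'
```

```text
t: 15.12
eef_pos: [0.4962, -0.0598, 0.2767]
ee_rot: [3.141, -0.001, -0.033]
force: [3.1, -1.3, 6.6]
width: 0.0182
t: 15.38
eef_pos: [0.4916, -0.059, 0.2767]
ee_rot: [3.141, -0.001, -0.033]
force: [2.9, -1.6, 7.9]
width: 0.0184
```

```bash
python3 - <<'E'
from h import *
im=arm.grab_frame("scene"); cv2.imwrite("pics/s10.png",cv2.resize(im[210:300,310:420],None,fx=6,fy=6,interpolation=cv2.INTER_CUBIC))
E
```

```text
(no output)
```

View pics/s10.png

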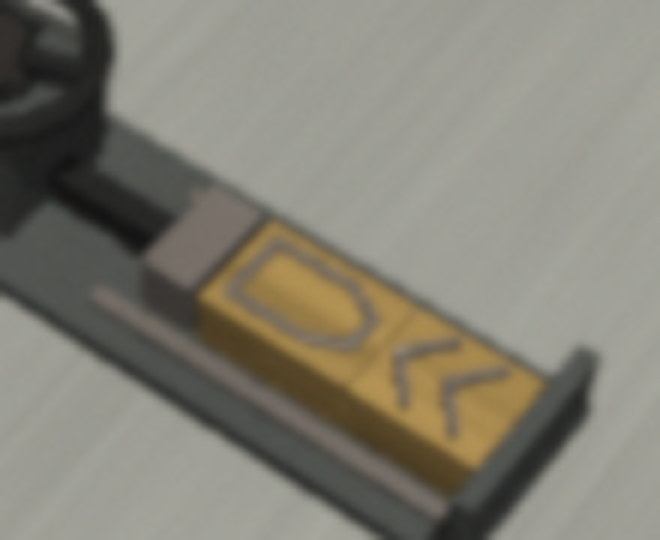

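The jaw is almost at the die. Continuing in small steps until the crank goes hard.

```bash
python3 -m inch '[[[-0.011,0.003,0,0,0,0],[-0.023,0.006,0,0,0,0]]]';python3 -m inch '[[[-0.011,0.004,0,0,0,0],[-0.022,0.008,0,0,0,0]]]'
```

```text
t: 15.68
eef_pos: [0.487, -0.0578, 0.2767]
ee_rot: [3.141, -0.001, -0.033]
force: [3.2, -1.1, 7.3]
width: 0.0181
t: 15.92
eef_pos: [0.4826, -0.0562, 0.2767]
ee_rot: [3.141, -0.001, -0.033]
force: [2.2, -1.5, 7.7]
width: 0.018
```

```bash
python3 -m inch '[[[-0.011,0.005,0,0,0,0],[-0.021,0.011,0,0,0,0]]]';python3 -m inch '[[[-0.01,0.006,0,0,0,0],[-0.02,0.012,0,0,0,0]]]'
```

```text
t: 16.18
eef_pos: [0.4783, -0.054, 0.2767]
ee_rot: [3.141, -0.001, -0.033]
force: [2.3, -1.7, 7.4]
width: 0.0181
t: 16.42
eef_pos: [0.4744, -0.0516, 0.2767]
ee_rot: [3.141, -0.001, -0.033]
force: [3.2, -1.5, 6.2]
width: 0.0181
```

```bash
python3 -m inch '[[[-0.009,0.007,0,0,0,0],[-0.018,0.014,0,0,0,0]]]'; python3 - <<'E'
from h import *
im=arm.grab_frame("scene"); cv2.imwrite("pics/s11.png",cv2.resize(im[210:300,310:420],None,fx=6,fy=6,interpolation=cv2.INTER_CUBIC))
E
```

```text
t: 16.68
eef_pos: [0.4708, -0.0488, 0.2767]
ee_rot: [3.141, -0.001, -0.033]
force: [3.0, -0.8, 7.0]
width: 0.0181
```

View pics/s11.png

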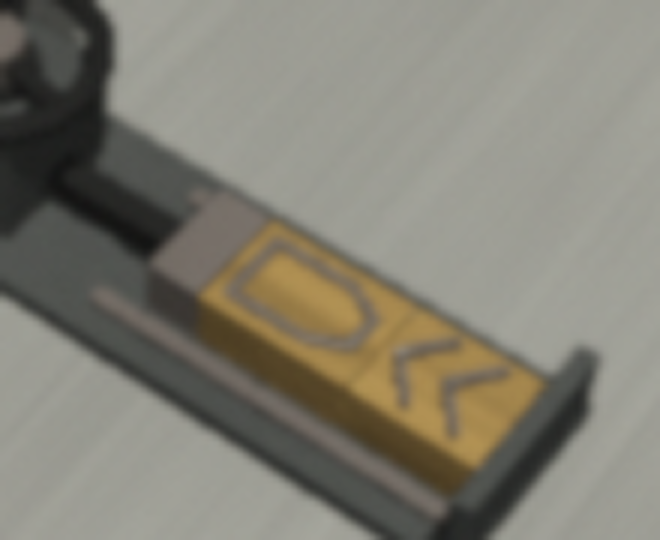

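Now visually closed, but the crank force is still only free-running. Continuing.

```bash
python3 -m inch '[[[-0.008,0.008,0,0,0,0],[-0.016,0.016,0,0,0,0]]]';python3 -m inch '[[[-0.007,0.008,0,0,0,0],[-0.014,0.017,0,0,0,0]]]'
```

```text
t: 16.98
eef_pos: [0.468, -0.0459, 0.2768]
ee_rot: [3.14, -0.002, -0.033]
force: [8.4, -11.1, 1.4]
width: 0.0186
t: 17.23
eef_pos: [0.4661, -0.0436, 0.2769]
ee_rot: [3.138, -0.003, -0.031]
force: [16.0, -25.3, -3.9]
width: 0.0183
```

The crank has gone hard at about 30 N tangential, so the jaw bears firmly. I'll ease the arm's push partly, open, and lift.

```bash
python3 -m inch '[[[0.004,-0.005,0,0,0,0],[0.008,-0.01,0,0,0,0],[0.008,-0.01,0,0,0,0]]]'
```

```text
t: 17.6
eef_pos: [0.4673, -0.0452, 0.2768]
ee_rot: [3.139, -0.002, -0.033]
force: [9.7, -12.1, 1.2]
width: 0.0182
```

```bash
python3 -m inch '[[[0.002,-0.003,0,0,0,0],[0.002,-0.003,0,0,0,0]]]'
python3 -m inch '[[[0,0,0,0,0,0],[0,0,0,0,0,0],[0,0,0,0,0,0],[0,0,0,0,0,0]]]' 60
python3 -m inch '[[[0,0,0.1,0,0,0],[0,0,0.3,0,0,0],[0,0,0.6,0,0,0],[0,0,0.6,0,0,0],[0,0,0.6,0,0,0]]]'
python3 - <<'E'
from h import *
p=arm.camera_params("wrist");im=arm.grab_frame("wrist"); cv2.imwrite("pics/w12.png",im)
im=arm.grab_frame("scene"); cv2.imwrite("pics/s12.png",cv2.resize(im[200:300,290:420],None,fx=6,fy=6,interpolation=cv2.INTER_CUBIC))
E
```

```text
t: 17.85
eef_pos: [0.4675, -0.0455, 0.2768]
ee_rot: [3.14, -0.002, -0.033]
force: [7.6, -9.3, 2.3]
width: 0.0182
t: 18.35
eef_pos: [0.4664, -0.0446, 0.276]
ee_rot: [3.142, 0.001, -0.033]
force: [0.5, 0.7, 0.6]
width: 0.0528
t: 18.98
eef_pos: [0.4662, -0.0447, 0.3961]
ee_rot: [-3.141, -0.0, -0.034]
force: [0.1, 0.1, -1.2]
width: 0.06
```

View pics/s12.png

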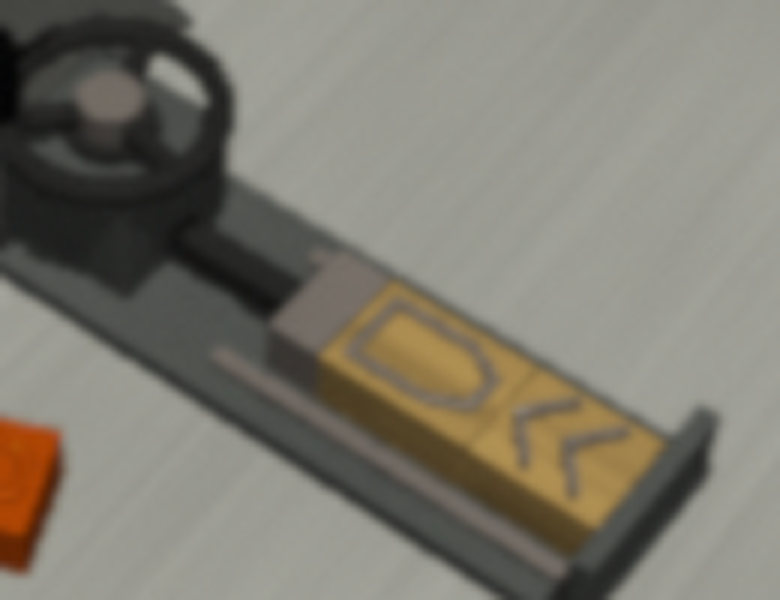

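View pics/w12.png

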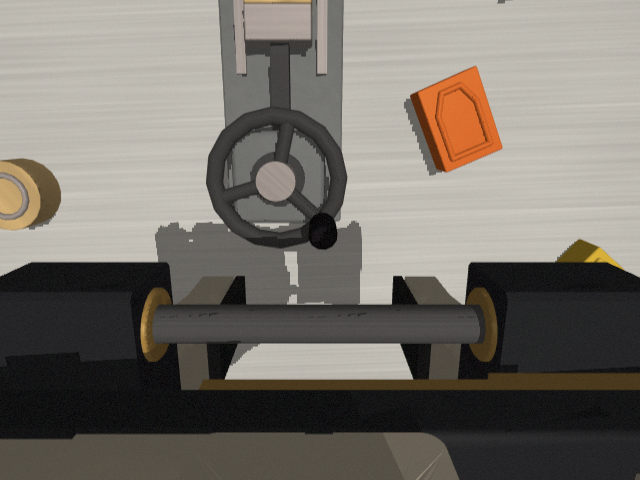

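```bash
python3 - <<'E'
from h import *
p=arm.camera_params("wrist")
A=np.array([.4995,-.0153])
for d in (-125,-130,-135,-140):
    q=A+.045*np.array([np.cos(np.radians(d)),np.sin(np.radians(d))]); print(d,np.round(proj(p,[[*q,.126],[*q,.09]]),1).tolist())
print(proj(p,[[*A,.086]]))
im=cv2.imread("pics/w12.png"); cv2.imwrite("pics/w12c.png",cv2.resize(im[205:260,295:350],None,fx=8,fy=8,interpolation=cv2.INTER_CUBIC))
t=arm.grab_frame("top"); 
for n in("round_die","tape_dispenser","drink_bottle","marker"): r=arm.search_frame(n,"top"); print(n,[np.round(x['box']).tolist() for x in r[:1]])
E
```

```text
-125 [[330.1, 227.4], [328.7, 215.6]]
-130 [[326.4, 232.5], [325.4, 220.0]]
-135 [[322.2, 237.1], [321.8, 224.1]]
-140 [[317.7, 241.4], [317.8, 227.9]]
[[274.56789402 179.73511823]]
round_die []
tape_dispenser [[389.0, 163.0, 452.0, 204.0]]
drink_bottle []
marker [[480.0, 234.0, 515.0, 286.0]]
```

View pics/w12c.png

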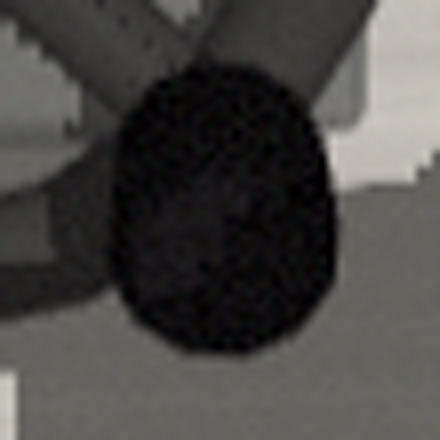

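The knob sits at about −135°, matching where the crank went hard, so there is no visible spring-back. One close look at the jaw and die from above, then a check of the bystanders.

```bash
python3 -m inch '[[[0.3,0.05,0,0,0,0],[0.5,0.1,0,0,0,0],[0.5,0.1,0,0,0,0],[0.5,0.1,0,0,0,0]]]'
python3 - <<'E'
from h import *
p=arm.camera_params("wrist");im=arm.grab_frame("wrist"); cv2.imwrite("pics/w13.png",cv2.resize(im[0:262,240:400],None,fx=3,fy=2.29,interpolation=cv2.INTER_CUBIC)) 
im=arm.grab_frame("top"); cv2.imwrite("pics/t13.png",im)
s=arm.get_state();print(s['t'],s['force'])
E
```

```text
t: 19.82
eef_pos: [0.5664, -0.0248, 0.3954]
ee_rot: [3.141, 0.002, -0.034]
force: [-0.2, 0.0, -0.3]
width: 0.06
19.925 [-0.59528207  0.46432084  0.20360483]
```

View pics/w13.png

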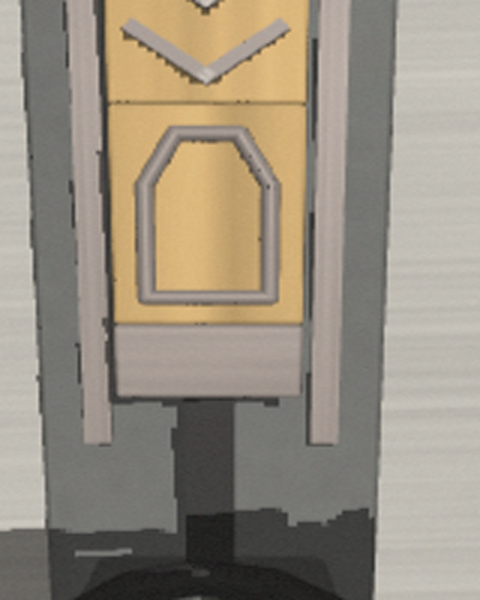

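View pics/t13.png

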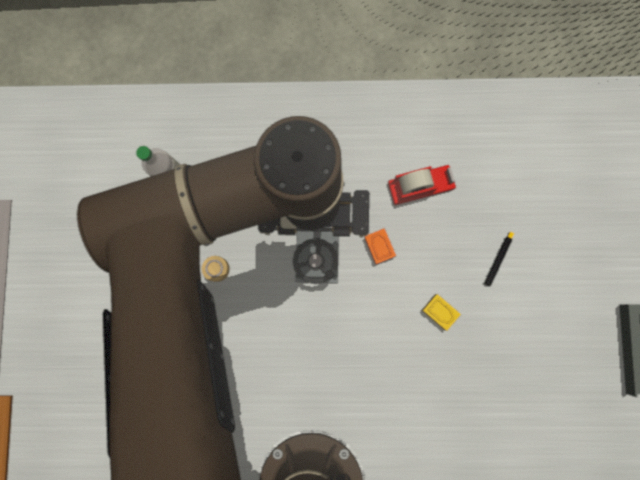

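The wrist picture shows the bolted die, the loose die and the jaw closed up end to end and centred between the rails. The top picture shows the bystanders where they were: round die (215,268), tape dispenser (421,184), bottle (157,160) and marker (498,259). Handing in.

```bash
python3 -c "
from station import arm
print(arm.job_done())"
```

```text
the job is handed in; nothing more can be done
None
```

The loose plywood die is clamped in the bed, and I handed the job in at about 20 s of the 72 s allowed. `job_done` gives no verdict, so I don't know the judged result.

**What I did:**
- I picked out the plywood die, not the orange or yellow look-alike, and laid it lengthways between the rails.
- I pushed it until it met the bolted die. The push force rose to about 16 N and the die stopped moving. The jaw was still about 32 mm clear at that point.
- I gripped the crank knob and wound it clockwise a little under a full turn, until it went hard at about 30 N. Then I eased off, let go and lifted away. The jaw was driven only by the wheel.

**Last checks:**
- **Die:** the wrist picture shows bolted die, loose die and jaw end to end, centred between the rails with no visible gap.
- **Clamping:** the wheel showed no visible spring-back after I let go. The jaw's force on the die could not be read directly; I judged it from the hard crank.
- **Bystanders:** all four are where they started in the top picture.
- **Arm:** the gripper is open and touching nothing.

**Disagreements:**
- The jaw travelled about 39 mm by wheel angle, against the 32 mm gap I had read from the picture. That picture was shadowed at the jaw, and I trusted the crank going hard.
- In the last network search of the top picture, the round die and the bottle were not reported. I checked both by eye instead.

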